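# Reset the garage-door receiver with a stub screwdriver

### The arm

A 6-joint arm with a two-finger parallel gripper is mounted at the origin on a cart in front of the work surface, level with it; the furniture and walls round the work are solid. World frame = base frame: x ahead of the robot, y to its left, z up, the work surface at z = 0. Lengths are in m, angles in rad, forces in N, time in s.
With the tool pointing down it reaches from about 0.325 to 0.9 m from the base axis. Payload 6.1 kg.
Tool frame: the origin (TCP) lies midway between the tips of the shut fingers; the grasp point (between the pads) lies 19 mm behind it; z points along the fingers, y is the line along which they close (so a half turn about z gives the same grasp; the last joint's range is limited). The gripper opens to 85 mm and grips with 20 to 120 N. Pads are 22 mm wide; open, the fingers measure 114 mm over their backs; the gripper's body (76 mm by 85 mm) begins 54 mm behind the grasp point. The pads swing forward as they close: fully open they stand 13 mm farther back than shut.
Start: joints at [-1.232, 0.22, 1.526, -0, 1.395, -0.126], TCP at [0.28, -0.559, 0.231] pointing down, gripper open.
Joint ranges: [-2.98, 2.98], [-0.91, 2.08], [0.09, 2.57], [-1.24, 4.39], [0.2, 2.65], [-2.68, 2.68]. Speed limits (rad/s): [2.57, 2.57, 3.01, 3.14, 3.14, 3.14].

### API

Orientations are given as a unit quaternion [w, x, y, z].
In Python, from station import * gives the robot as it stands. The module is installed in compiled form; this text tells all that it offers.
- The arm moves only by the shell command python3 -m creep 'ROWS' [FORCE]. ROWS is JSON, a list of rows, each a list of 3 entries, a list of its own where there are three numbers: the shift along the tool's x, y, z in mm, then the turn about the tool's z in rad, then the finger opening in mm, from 0 to 85.4. In form: [[[x, y, z], roll, hand], ...]. A call has 1 to 12 rows; each row is the pose to reach, as a shift and turn from the pose commanded when the call began, along the tool's axes at that moment; what a row does not reach only later rows make up. A row lasts 1/8 s, in which the tool goes at most 62.5 mm and 10.7 degrees, less where a joint would pass 70% of its speed; a pose out of reach is approached as far as the arm can. A call with a gripper value outside its range is refused whole. The fingers move at their own pace and stop on an object; FORCE is the grip in N (left out, the last holds). Time passes only in rows, so rows that repeat a pose let the fingers close. It gives the time, the measured TCP pose, the force, the opening and the grip force at its end, in the units of the state.
- sense(): the state, without advancing time (a new reading comes with each control period).
- read_camera(name): name is "scene" or "top"; returns the picture (420x560x3 uint8, blue, green, red); there is no depth.
- camera_info(name): a dict with "fx", "fy", "cx", "cy" (pixels), "extrinsics" (4x4, takes a point from camera to world coordinates). Camera axes: x right, y up, looking along -z (the intrinsics and any distortion apply to the point x, -y, -z); pixel columns grow to the right and rows downward; lengths in m; the calibration is good to about 2 mm. A picture is of the moment at which its call begins. camera_info takes no time and is no camera call.
- close_job(): hands the job in; it is judged then, once.
Trained networks look in the newest picture that a camera, given by its name, has taken for a name from the list of things; names that differ only in an ending like _2 or _b are one class to them, and where a whole thing is asked for, a point or a joint stands for the part that bears it (a point fixed in the world has none). Each returns a list of dicts, best first, with "conf" (0 to 1); they miss things now and then, are a little off and sometimes report something else, mostly with a low value. They report only what shows in the picture. A call takes as long as a camera call. They do not tell look-alikes from the thing itself.
- look_for(camera, target): "location" ([column, row] in pixels, amid what is visible of it).
- cut_out(camera, target): "region" (420x560 bool, what is visible of it) and "location" ([column, row] in pixels, amid what is visible of it).
- tip_of(camera, target): "location" ([column, row] in pixels: a listed point, or the origin of a listed thing).
The state is a dict: "clock": time; "q": joint angles; "qd": joint speeds; "effort": joint torques, N m; "tool_pos": TCP position; "eef_rot": TCP orientation; "wrist_force": force on the tool from outside, world axes, zero at the start; "moment": the same for the moment, N m; "gripper_width": finger opening in m; "gripper_force": force on a finger pad.
Only numpy, scipy, OpenCV 4.12 (cv2) and the standard library are available. Lean on these libraries where they do the work, as an engineer would, in place of code of your own. Each camera call takes 0.05 s, during which the arm holds its last target. There are 200 camera calls.

### The job

The garage-door receiver on the plywood stand has to have its memory wiped: pick up the blue stub screwdriver and put its blade through the round holes in the receiver's front cover to feel, without jabbing hard, which of the two has the springy reset button behind it (the cap behind the other is a dummy that does not give). Press that button fully in to its stop and finish while still holding it in with the screwdriver in your grip; leave the roll of black tape, the steel block and the blue pliers where they lie.

Things in the scene. Friction and masses are not known exactly. Their poses are not given: they have to be found in the camera images.
- driver_stub: stub screwdriver with a blue handle, 110 mm long, 0.11 kg, lying level on the bench. Origin: middle of its length, on the underside; its axis runs along its own y, 15 mm above the origin, blade towards -y. Handle 30 mm thick from y = +9 to +55 mm; round steel shank 6.4 mm thick from +9 to -55 mm
- blade_tip (a point): end of the screwdriver's blade, on its axis, 55 mm from its middle
- handle_mid (a point): point on the screwdriver's axis in the middle of the handle, 87 mm behind the blade tip, the place to grip it
- receiver: grey and white plastic box, 130 wide, 100 high, 60 mm deep, its bottom 42 mm above the bench, on a plywood stand screwed to the bench (foot 200 wide, 15 mm thick, 20 mm out in front; board 165 mm high; stub aerial at back left, 187 mm): does not move. Origin: on the bench under the middle of the cover's face; +x points into the cover (the way to push), +y left, z up
- hole_left (a point): middle of the mouth of the left round hole in the cover, 12 mm across, 85 mm above the bench; axes as the receiver. It runs straight in along +x through 9 mm of cover. Behind each hole is a red cap 15.6 mm across, its face 15 to 21 mm behind the cover's face: behind either one it is the reset button, behind the other a solid dummy that looks the same
- hole_right (a point): the same for the right hole, 26 mm right of the middle, 52 mm from the other
- reset_button (a joint): how far the reset button is pressed in, m: 0 out, 0.005 at its stop. Spring return, 1.6 N to start it, 5.6 N at the stop; it springs out when let go
- tape_black: roll of black tape, 58 mm across, 19 mm high, lying flat on the bench; bystander
- steel_block: brown steel block, 45x56x42 mm; bystander
- pliers_blue: pliers with blue handles, 66x191x12 mm, lying flat; bystander
Not all that is in view belongs to the job. Leave any turquoise look-alike of the driver_stub alone.

How it is judged:
On the way, in this order (a step that is already met when the one before it is completed fails the run):
1. the screwdriver is picked up in the fingers, clear of the bench (height (world z) of driver_stub above 0.02 m and contact force between the fingers and driver_stub above 1 N), for 0.2 s.
2. its blade is inside a hole of the cover and pushes the reset button home (value of joint reset_button above 0.004 m and x of blade_tip in the frame of receiver above 0.012 m), for 0.2 s.
At the end, for the whole second after the job is handed in: The screwdriver holds the reset button in at least 4 of its 5 mm with over 2 N; its blade tip is over 12 mm behind the cover's face and within 7 mm of that hole's axis, sideways and in height; the screwdriver is off the bench in the fingers' grip. All this lasts through the last second (all of step 2 and contact force between driver_stub and switch_unit above 2 N and (y of blade_tip in the frame of hole_left between -0.007 and 0.007 m or y of blade_tip in the frame of hole_right between -0.007 and 0.007 m) and z of blade_tip in the frame of hole_left between -0.007 and 0.007 m and contact force between the fingers and driver_stub above 2 N and height (world z) of driver_stub above 0.04 m); the arm keeps its last pose, push and grip.
It fails at once if the receiver is jabbed hard: more than 40 N between screwdriver and receiver, or the hand bumps it with more than 40 N (contact force between any of driver_stub, the arm and receiver above 40 N or contact force between driver_stub and dummy_unit above 40 N).
It fails at once if the roll of black tape, the steel block or the blue pliers is moved more than 20 mm (distance of any of tape_black, steel_block, pliers_blue from where it was at the start of the episode above 0.02 m).
It also fails if it takes over 51 s, if anything falls off the work surface, if the arm or the gripper's body presses on something with over 40 N, if the wrist force passes 120 N, or if a joint passes its speed limit or range.

## Working session

There is one attempt and no reset: what is moved stays moved. The work goes in short steps, Python scripts to look and compute and a shell command to move; the robot and the scene stay as the last step left them, time stands still between calls to the robot, and variables do not carry over. Pictures are saved under pics/ and viewed, at most 10 in all, crops included, and the job is handed in when it is done.

```bash
mkdir -p pics
python3 - <<'E'
from station import *
import cv2,numpy as np
for c in("scene","top"):
    im=read_camera(c); cv2.imwrite(f"pics/{c}0.png",im)
    i=camera_info(c); print(c,{k:(np.round(v,4).tolist()) for k,v in i.items()})
    for t in("driver_stub","receiver","tape_black","steel_block","pliers_blue"):
        print(t,[(np.round(d["location"],1).tolist(),round(d["conf"],2)) for d in look_for(c,t)])
    for t in("blade_tip","handle_mid","hole_left","hole_right","driver_stub"):
        print("tip",t,[(np.round(d["location"],1).tolist(),round(d["conf"],2)) for d in tip_of(c,t)])
s=sense();print(s)
E
```

```text
scene {'fx': 394.4671, 'fy': 394.4671, 'cx': 276.5825, 'cy': 214.2662, 'extrinsics': [[0.8444, 0.2803, -0.4566, 0.0158], [-0.5355, 0.4119, -0.7373, -1.0155], [-0.0185, 0.8671, 0.4979, 0.6324], [0.0, 0.0, 0.0, 1.0]]}
driver_stub [([206.0, 201.9], 0.5)]
receiver [([320.5, 219.7], 0.88)]
tape_black []
steel_block [([230.8, 240.9], 0.69)]
pliers_blue [([325.8, 315.2], 0.79)]
tip blade_tip [([220.9, 190.9], 0.49)]
tip handle_mid [([205.1, 204.0], 0.44)]
tip hole_left [([298.6, 222.0], 0.75)]
tip hole_right [([316.1, 229.6], 0.76)]
tip driver_stub [([211.0, 204.1], 0.58)]
top {'fx': 400.5742, 'fy': 400.5742, 'cx': 283.0224, 'cy': 210.864, 'extrinsics': [[-0.0154, 0.9807, -0.1949, 0.337], [-0.9999, -0.015, 0.0037, -0.2209], [0.0007, 0.1949, 0.9808, 1.0378], [0.0, 0.0, 0.0, 1.0]]}
driver_stub [([200.7, 234.6], 0.58), ([153.9, 253.7], 0.49)]
receiver [([303.2, 186.1], 0.68)]
tape_black [([217.1, 178.6], 0.71)]
steel_block [([259.7, 262.4], 0.97)]
pliers_blue [([400.4, 248.8], 0.74)]
tip blade_tip [([187.5, 205.8], 0.66), ([142.2, 226.9], 0.61)]
tip handle_mid [([155.8, 256.5], 0.71), ([202.3, 237.7], 0.65)]
tip hole_left [([302.1, 206.8], 0.77)]
tip hole_right [([322.6, 197.7], 0.74)]
tip driver_stub [([151.8, 245.8], 0.65), ([198.6, 223.5], 0.59)]
{'clock': 1.1, 'q': array([-1.23213244e+00,  2.20408940e-01,  1.52649370e+00,  6.84979068e-06,
        1.39468698e+00, -1.26087630e-01]), 'qd': array([-0.00114986,  0.00059583, -0.00145165, -0.0013338 ,  0.00018989,
        0.00038077]), 'effort': array([-7.52690430e-04, -4.96854830e+01, -3.89735270e+01, -1.61198991e-04,
        9.90650587e-04, -4.81617434e-06]), 'tool_pos': array([ 0.28013078, -0.55870485,  0.23129744]), 'eef_rot': array([1.14813442e-06, 9.73122166e-01, 2.30289491e-01, 3.51355401e-06]), 'wrist_force': array([ 0.19602749, -0.15082991, -0.77515807]), 'moment': array([-0.03032104, -0.01563341, -0.02530752]), 'gripper_force': 0.0, 'gripper_width': 0.08563887887884254}
```

View pics/scene0.png

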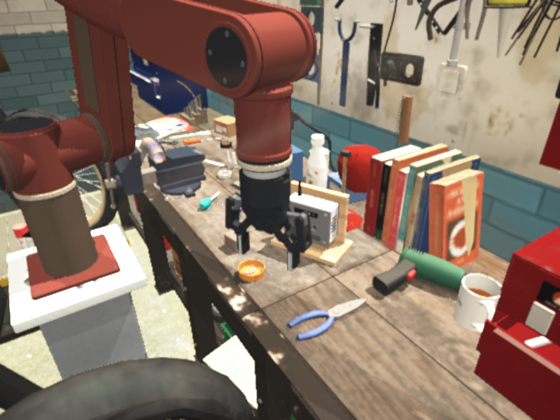

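View pics/top0.png

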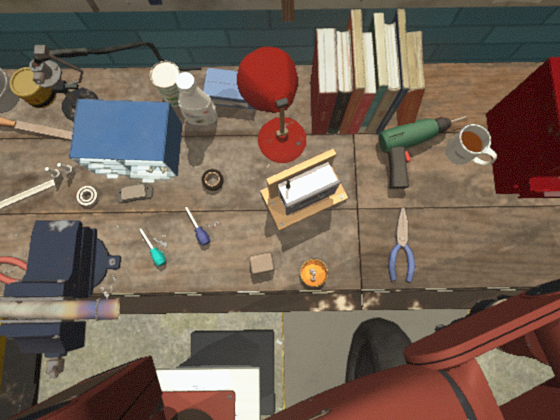

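The top view shows two candidates: the blue stub at (200,234) and the turquoise look-alike at (154,254). I choose the blue one by the description. The holes are near (302,207) and (323,198). Next I check the choice in a crop and measure.

```bash
cat > h.py <<'E'
from station import *
import cv2,numpy as np
def ray(c,p):
    i=camera_info(c);E=np.array(i["extrinsics"])
    d=np.array([(p[0]-i["cx"])/i["fx"],-(p[1]-i["cy"])/i["fy"],-1]);return E[:3,3],E[:3,:3]@d
def onz(c,p,z):
    o,d=ray(c,p);return o+d*(z-o[2])/d[2]
def proj(c,P):
    i=camera_info(c);E=np.array(i["extrinsics"]);q=E[:3,:3].T@(np.array(P)-E[:3,3])
    return np.array([i["cx"]+i["fx"]*q[0]/-q[2],i["cy"]-i["fy"]*q[1]/-q[2]])
def tips(c,t,n=4):
    r=[]
    for _ in range(n):
        read_camera(c); r+= [(np.array(d["location"]),d["conf"]) for d in tip_of(c,t)]
    return r
def toolyaw():
    w,x,y,z=sense()["eef_rot"];return 2*np.arctan2(y,x)
E
python3 - <<'E'
from h import *
np.set_printoptions(precision=4,suppress=True)
im=read_camera("top")
a=cv2.resize(im[190:280,120:250],None,fx=5,fy=5,interpolation=cv2.INTER_CUBIC)
b=cv2.resize(im[150:240,255:360],None,fx=5,fy=5,interpolation=cv2.INTER_CUBIC)[:,:140*5//1]
cv2.imwrite("pics/c1.png",cv2.resize(np.hstack([a,b]),(800,int(800*450/(650+525)))))
for t,z in(("blade_tip",.015),("handle_mid",.015),("driver_stub",0.),("hole_left",.085),("hole_right",.085)):
    for p,c in tips("top",t,3): print(t,p,round(c,2),onz("top",p,z))
for t,z in(("hole_left",.085),("hole_right",.085)):
    for p,c in tips("scene",t,3): print("scene",t,p,round(c,2),onz("scene",p,z))
for d in cut_out("top","driver_stub"):
    r=d["region"];ys,xs=np.nonzero(r);print(d["location"],d["conf"],r.sum(),im[r].mean(0),cv2.minAreaRect(np.c_[xs,ys].astype(np.float32)))
print(toolyaw())
E
```

```text
blade_tip [185.7 205. ] 0.64 [0.5597 0.0291 0.015 ]
blade_tip [140.5 231.5] 0.55 [0.4917 0.1433 0.015 ]
blade_tip [187.4 205.3] 0.61 [0.5589 0.0246 0.015 ]
blade_tip [141.2 229.6] 0.52 [0.4966 0.1417 0.015 ]
blade_tip [138.6 229.5] 0.72 [0.4969 0.1484 0.015 ]
blade_tip [189.2 209.3] 0.69 [0.5481 0.0196 0.015 ]
handle_mid [159.2 256.1] 0.65 [0.4277 0.0923 0.015 ]
handle_mid [204. 238.] 0.48 [ 0.4723 -0.0207  0.015 ]
handle_mid [158.3 255.7] 0.72 [0.4287 0.0946 0.015 ]
handle_mid [202.7 234.3] 0.69 [ 0.4819 -0.0171  0.015 ]
handle_mid [201.8 236.2] 0.58 [ 0.477  -0.0149  0.015 ]
handle_mid [155.2 257.9] 0.53 [0.4233 0.1022 0.015 ]
driver_stub [197.4 224.6] 0.79 [0.5099 0.0004 0.    ]
driver_stub [150.6 245.9] 0.56 [0.4558 0.1204 0.    ]
driver_stub [194.  226.3] 0.67 [0.5055 0.0092 0.    ]
driver_stub [152.3 246.4] 0.64 [0.4544 0.1159 0.    ]
driver_stub [312.3 204.7] 0.3 [ 0.5587 -0.3026  0.    ]
driver_stub [186.6 206.8] 0.63 [0.5581 0.0302 0.    ]
driver_stub [150.6 245.5] 0.57 [0.4568 0.1204 0.    ]
driver_stub [194.2 224.7] 0.48 [0.5098 0.0088 0.    ]
hole_left [303.7 203.7] 0.57 
[... 301 characters left out ...]
]
scene hole_left [295.1 224.2] 0.76 [ 0.5303 -0.2775  0.085 ]
scene hole_left [295.7 222.2] 0.59 [ 0.5375 -0.2699  0.085 ]
scene hole_left [294.5 222.8] 0.87 [ 0.5331 -0.2707  0.085 ]
scene hole_right [316.5 229.8] 0.78 [ 0.5603 -0.3317  0.085 ]
scene hole_right [316.4 226.9] 0.66 [ 0.5688 -0.3202  0.085 ]
scene hole_right [315.6 229.9] 0.7 [ 0.5581 -0.3308  0.085 ]
[154.3, 253.8] 0.56 274 [169.5985 186.5474  94.3029] ((150.31651306152344, 247.53713989257812), (41.419403076171875, 12.843226432800293), 47.60256576538086)
[200.0, 234.4] 0.55 173 [140.0578 105.4451 104.0058] ((202.00003051757812, 231.0000457763672), (25.223703384399414, 11.156638145446777), 75.96376037597656)
0.464779646745583
```

View pics/c1.png

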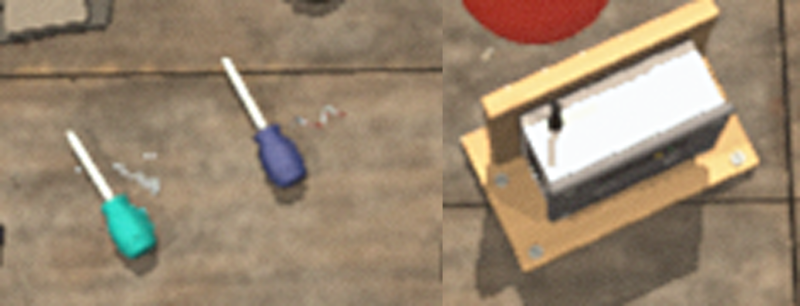

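The crop confirms it. The blue (indigo) driver has its tip at about (187,207) and its handle middle at (203,235.5). The turquoise look-alike lies to its left. The handle middle works out at (0.4785, -0.017) and the axis at yaw 0.53. The tip-to-handle distance comes to 86 mm against the 87 mm given. Now I move above it.

```bash
python3 -m creep '[[[420,-395,0],-0.066,85],[[420,-395,0],-0.066,85],[[420,-395,0],-0.066,85],[[420,-395,0],-0.066,85],[[420,-395,0],-0.066,85],[[420,-395,0],-0.066,85],[[420,-395,0],-0.066,85],[[420,-395,0],-0.066,85],[[420,-395,0],-0.066,85],[[420,-395,0],-0.066,85],[[420,-395,100],-0.066,85],[[420,-395,130],-0.066,85]]'
python3 - <<'E'
from h import *
np.set_printoptions(precision=4,suppress=True)
im=read_camera("scene");im2=read_camera("top")
a=cv2.resize(im[150:270,160:380],(800,436),interpolation=cv2.INTER_CUBIC)
cv2.imwrite("pics/s2.png",a)
b=cv2.resize(im2[150:270,150:370],(800,436),interpolation=cv2.INTER_CUBIC)
cv2.imwrite("pics/t2.png",b)
for c in("scene","top"):
  for t,z in(("blade_tip",.015),("handle_mid",.015),("hole_left",.085),("hole_right",.085)):
    for p,cc in tips(c,t,2 if z<.05 else 4): print(c,t,p,round(cc,2),onz(c,p,z))
print(toolyaw(),sense()["tool_pos"])
E
```

```text
clock: 4.8
tool_pos: [0.4795, -0.018, 0.1059]
eef_rot: [0.001, 0.965, 0.263, 0.001]
wrist_force: [0.4, -0.5, -0.9]
gripper_width: 0.0848
gripper_force: 0.0
scene blade_tip [244.9 201.2] 0.52 [0.5414 0.0327 0.015 ]
scene blade_tip [221.6 192.7] 0.49 [0.5042 0.1348 0.015 ]
scene blade_tip [217.9 190.7] 0.7 [0.5002 0.1566 0.015 ]
scene blade_tip [247.3 197.4] 0.68 [0.5614 0.0525 0.015 ]
scene handle_mid [235.  209.6] 0.7 [ 0.4874 -0.0002  0.015 ]
scene handle_mid [206.  202.9] 0.65 [0.4282 0.0955 0.015 ]
scene handle_mid [203.6 206.1] 0.68 [0.4126 0.0793 0.015 ]
scene handle_mid [231.8 209.3] 0.62 [0.4797 0.0074 0.015 ]
scene hole_left [295.2 222.2] 0.87 [ 0.5364 -0.2692  0.085 ]
scene hole_left [295.6 220.8] 0.67 [ 0.5415 -0.2637  0.085 ]
scene hole_left [295.7 221.5] 0.56 [ 0.5396 -0.2669  0.085 ]
scene hole_left [296.9 219.8] 0.71 [ 0.5474 -0.2614  0.085 ]
scene hole_right [317.1 229.9] 0.59 [ 0.5613 -0.333   0.085 ]
scene hole_right [313.7 224.9] 0.98 [ 0.5691 -0.3081  0.085 ]
scene hole_right [315.3 228.5] 0.93 [ 0.5616 -0.3249  0.085 ]
scene hole_right [319. 226.] 0.55 [ 0.5773 -0
[... 243 characters left out ...]
5 ]
top handle_mid [202.1 238.4] 0.6 [ 0.4713 -0.0158  0.015 ]
top hole_left [303.8 205.8] 0.57 [ 0.5381 -0.2752  0.085 ]
top hole_left [301.9 205.4] 0.73 [ 0.5392 -0.2706  0.085 ]
top hole_left [300.7 203. ] 0.76 [ 0.5452 -0.2678  0.085 ]
top hole_left [203.5 237.4] 0.24 [ 0.4645 -0.0332  0.085 ]
top hole_left [303.5 205.4] 0.76 [ 0.5391 -0.2745  0.085 ]
top hole_left [201.3 235.7] 0.47 [ 0.4687 -0.0278  0.085 ]
top hole_right [321.6 196.5] 0.8 [ 0.5607 -0.3192  0.085 ]
top hole_right [321.  196.9] 0.96 [ 0.5597 -0.3177  0.085 ]
top hole_right [322.5 196. ] 0.87 [ 0.5619 -0.3215  0.085 ]
top hole_right [323.  196.5] 0.89 [ 0.5606 -0.3226  0.085 ]
0.5307807009258136 [ 0.4785 -0.0173  0.1063]
```

View pics/s2.png

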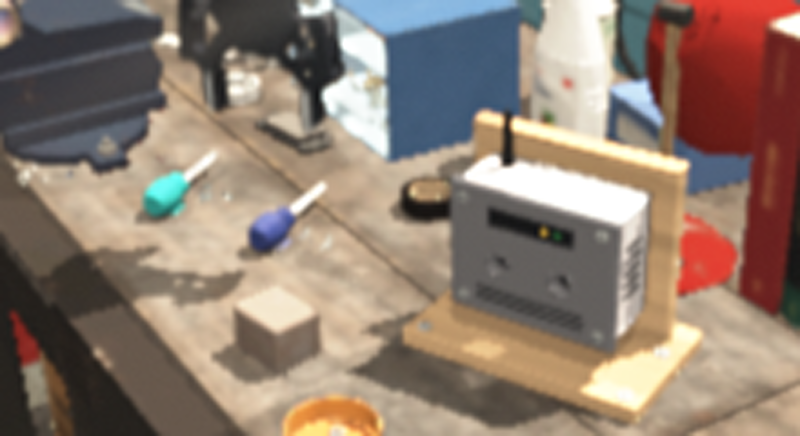

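The hand is above the blue driver. The scene crop shows the holes at crop (497,266) and (561,286), which is full-image (296.7,223.2) and (314.3,228.7). Now I descend and grip.

```bash
python3 -m creep '[[[0,0,40],0,85],[[0,0,80],0,85],[[0,0,100],0,85],[[0,0,106],0,85],[[0,0,106],0,85],[[0,0,106],0,20],[[0,0,106],0,20],[[0,0,106],0,20],[[0,0,106],0,20],[[0,0,106],0,20],[[0,0,106],0,20]]' 80; python3 -c "
from station import *
s=sense();print(s['tool_pos'],s['gripper_width'],s['gripper_force'],s['wrist_force'])"
```

```text
clock: 8.68
tool_pos: [0.479, -0.0173, 0.0013]
eef_rot: [0.0, 0.965, 0.262, 0.0]
wrist_force: [-2.2, 1.2, 6.5]
gripper_width: 0.0268
gripper_force: 78.3
[ 0.47899839 -0.01732587  0.00126152] 0.026823424266821168 78.25742564687971 [-2.17561403  1.18166243  6.5228422 ]
```

```bash
python3 -m creep '[[[0,0,-20],0,20],[[0,0,-60],0,20],[[0,0,-110],0,20],[[0,0,-150],0,20],[[0,0,-150],0,20],[[0,0,-150],0,20]]' 80
python3 - <<'E'
from h import *
np.set_printoptions(precision=4,suppress=True)
im=read_camera("scene");im2=read_camera("top")
s=sense();p=s["tool_pos"];print(p,s["gripper_width"])
out=[]
for c,i in(("scene",im),("top",im2)):
  q=proj(c,p+[0,0,.014]).astype(int);print(c,q);i=i[max(q[1]-45,0):,max(q[0]-55,0):][:90,:110]
  out.append(cv2.resize(i,(400,327),interpolation=cv2.INTER_CUBIC))
cv2.imwrite("pics/g3.png",np.hstack(out))
for c in("scene","top"):
  for t in("blade_tip","handle_mid"):
    for q,cc in tips(c,t,3): print(c,t,q,round(cc,2),onz(c,q,p[2]+.014))
E
```

```text
clock: 9.43
tool_pos: [0.4779, -0.0172, 0.1496]
eef_rot: [-0.0, 0.965, 0.262, -0.0]
wrist_force: [-0.4, -0.3, -0.8]
gripper_width: 0.0264
gripper_force: 79.3
[ 0.4772 -0.0171  0.1485] 0.026798925210417174
scene [231 169]
top [189 227]
scene blade_tip [243.3 158.9] 0.52 [0.5486 0.0386 0.1625]
scene blade_tip [220.5 193.4] 0.52 [ 0.3833 -0.1421  0.1625]
scene blade_tip [219.8 192.9] 0.71 [ 0.383  -0.1384  0.1625]
scene blade_tip [242.2 160.6] 0.41 [0.539  0.0279 0.1625]
scene blade_tip [220.9 195. ] 0.66 [ 0.3801 -0.1512  0.1625]
scene blade_tip [241.4 160.2] 0.45 [0.5385 0.0324 0.1625]
scene handle_mid [206.5 204.2] 0.5 [ 0.3279 -0.1771  0.1625]
scene handle_mid [235.6 245.9] 0.44 [ 0.3037 -0.3841  0.1625]
scene handle_mid [231.9 167. ] 0.41 [0.489  0.0005 0.1625]
scene handle_mid [202.  206.6] 0.65 [ 0.3134 -0.1825  0.1625]
scene handle_mid [228.2 164.9] 0.57 [0.487  0.0219 0.1625]
scene handle_mid [205.5 204.5] 0.66 [ 0.3252 -0.1772  0.1625]
scene handle_mid [227.7 168. ] 0.65 [0.475  0.0009 0.1625]
top blade_tip [400.4 244.5] 0.37 [ 0.4319 -0.4802  0.1625]
top handle_mid [321.8 197.4] 0.73 [ 0.5404 -0.3116  0.1625]
top handle_mid [189.1 225.5] 0.4 [ 0.4811 -0.016   0.1625]
top handle_mid [191.1 226.9] 0.39 [ 0.4779 -0.0205  0.1625]
top handle_mid [189.5 227. ] 0.39 [ 0.4777 -0.017   0.1625]
```

View pics/g3.png

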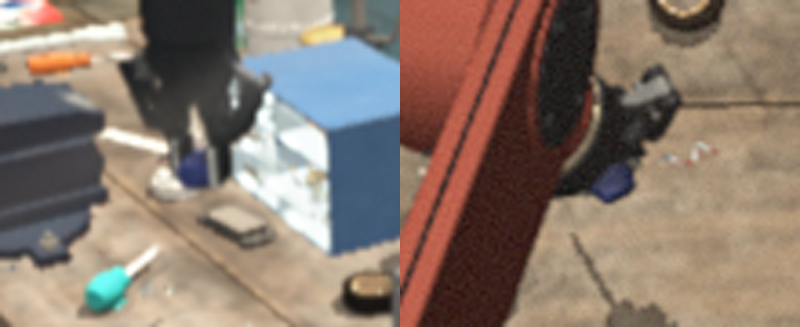

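The driver is held level between the fingers, seen blue at crop (200,165) on the left and (610,180) on the right. Now I fit the receiver pose from the hole and foot-corner pixels using its known geometry.

```bash
cat > fit.py <<'E'
from h import *
from scipy.optimize import least_squares
S=lambda a,b:(a/3.636+160,b/3.636+150)
T=lambda a,b:((a-442)/3.404+255,b/3.404+150)
obs=[("scene",(0,.026,.085),S(497,266)),("scene",(0,-.026,.085),S(561,286)),
("scene",(-.02,.1,.0),S(405,345)),("scene",(-.02,-.1,.0),S(632,420)),
("scene",(0,-.065,.042),S(614,352)),("scene",(0,.065,.042),S(455,300)),
("top",(-.02,.1,.0075),T(526,270)),("top",(-.02,-.1,.0075),T(757,160)),
("top",(0,.026,.085),(302.7,204.8)),("top",(0,-.026,.085),(322.5,196.8)),
("scene",(0,.026,.085),(295.6,222.)),("scene",(0,-.026,.085),(316.2,228.2))]
def W(v,P):
    c,s=np.cos(v[2]),np.sin(v[2]);return np.array([v[0]+c*P[0]-s*P[1],v[1]+s*P[0]+c*P[1],P[2]])
f=lambda v,o=obs:np.concatenate([proj(c,W(v,P))-u for c,P,u in o])
if __name__=="__main__":
    np.set_printoptions(precision=4,suppress=True)
    for o in(obs,[x for x in obs if x[0]=="scene"],[x for x in obs if x[0]=="top"]):
        r=least_squares(f,[.55,-.3,.4],args=(o,),loss="soft_l1");v=r.x
        print(v,"holes",W(v,(0,.026,.085)),W(v,(0,-.026,.085)))
        print(np.round(f(v,o),1).reshape(-1,2).tolist())
E
python3 fit.py
```

```text
[ 0.551  -0.2974  0.4346] holes [ 0.54   -0.2739  0.085 ] [ 0.5619 -0.321   0.085 ]
[[0.6, -0.6], [0.2, -0.8], [-0.4, -0.5], [1.3, 1.3], [-1.7, -1.0], [-0.1, -0.5], [-0.0, 0.9], [0.4, 0.5], [0.5, 0.2], [-0.2, -0.8], [1.7, 0.6], [-1.7, -0.4]]
[ 0.5499 -0.2987  0.4372] holes [ 0.5389 -0.2751  0.085 ] [ 0.5609 -0.3222  0.085 ]
[[0.6, -0.3], [0.2, -0.5], [-0.5, -0.2], [1.4, 1.6], [-1.7, -0.7], [-0.2, -0.1], [1.6, 0.9], [-1.7, -0.1]]
[ 0.5517 -0.2971  0.4312] holes [ 0.5408 -0.2734  0.085 ] [ 0.5625 -0.3207  0.085 ]
[[-0.3, 0.5], [0.2, 0.4], [0.4, -0.1], [-0.3, -1.1]]
```

```bash
python3 -m creep '[[[-50,60,0],0.05,20],[[-100,120,0],0.096,20],[[-150,180,0],0.096,20],[[-180,215,0],0.096,20],[[-202,241,0],0.096,20],[[-202,241,0],0.096,20],[[-202,241,40],0.096,20],[[-202,241,70],0.096,20],[[-202,241,77],0.096,20],[[-202,241,77],0.096,20]]'
cat > look.py <<'E'
from fit import *
np.set_printoptions(precision=4,suppress=True)
import sys
n=sys.argv[1]
o=[]
for c in("scene","top"):
  im=read_camera(c);s=sense();p=s["tool_pos"];y=toolyaw();t=p+[.087*np.cos(y),.087*np.sin(y),.014]
  q=proj(c,t);print(c,"expected tip px",q,"tcp",p,y)
  x0,y0=(np.round(q)-[40,45]).astype(int);i=im[y0:y0+90,x0:x0+80];print("crop origin",x0,y0,"scale 5")
  o.append(cv2.resize(i,(400,450),interpolation=cv2.INTER_CUBIC))
  for k in range(3):
    read_camera(c)
    for d in tip_of(c,"blade_tip")[:2]: print("blade",np.round(d["location"],1),round(d["conf"],2))
print(s["wrist_force"],s["gripper_width"])
cv2.imwrite(f"pics/{n}.png",np.hstack(o))
E
python3 look.py a4
```

```text
clock: 11.98
tool_pos: [0.4266, -0.3269, 0.0735]
eef_rot: [-0.0, 0.976, 0.216, -0.0]
wrist_force: [-0.3, 0.0, -1.2]
gripper_width: 0.0266
gripper_force: 79.4
scene expected tip px [290.3413 228.011 ] tcp [ 0.4271 -0.3275  0.0744] 0.4354453631743884
crop origin 250 183 scale 5
blade [219.6 192.4] 0.54
blade [220.6 190.9] 0.54
blade [219.8 192. ] 0.47
blade [304.2 253.5] 0.39
top expected tip px [310.8276 218.6623] tcp [ 0.4267 -0.3277  0.074 ] 0.43477900054706464
crop origin 271 174 scale 5
blade [140.9 232. ] 0.58
blade [139.8 231.2] 0.56
blade [140.7 227.7] 0.61
[ 0.4395 -0.41   -0.4606] 0.026737286295441455
```

View pics/a4.png

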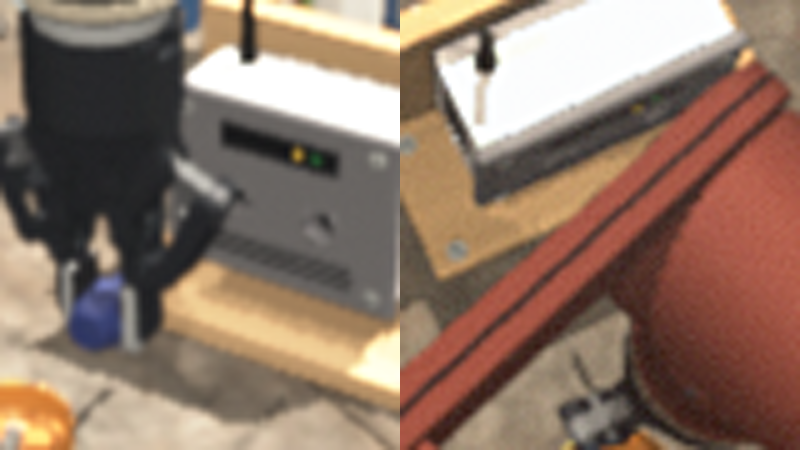

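In the scene view the right finger hides the blade; the holes show at (298,222) and (314,228.6). I'll roll the hand so the blade shows and measure where the tip sits in the grip.

```bash
cat > look2.py <<'E'
from fit import *
np.set_printoptions(precision=4,suppress=True)
import sys
c="scene";im=read_camera(c);s=sense();p=s["tool_pos"];y=toolyaw()
for h in(.014,):
  print("tcp",p,y,"exp tip",proj(c,p+[.087*np.cos(y),.087*np.sin(y),h]),"mid",proj(c,p+[0,0,h]))
q=proj(c,p+[.087*np.cos(y),.087*np.sin(y),.014]);x0,y0=(np.round(q)-[30,30]).astype(int)
print("origin",x0,y0)
cv2.imwrite(f"pics/{sys.argv[1]}.png",cv2.resize(im[y0:y0+60,x0:x0+60],(400,400),interpolation=cv2.INTER_CUBIC))
for k in range(3):
    read_camera(c)
    for d in tip_of(c,"blade_tip")[:3]: print("blade",np.round(d["location"],1),round(d["conf"],2))
E
python3 -m creep '[[[0,0,0],0.18,20],[[0,0,0],0.36,20],[[0,0,0],0.5,20],[[0,0,0],0.6,20],[[0,0,0],0.6,20]]' >/dev/null; python3 look2.py b5
python3 -m creep '[[[0,0,0],0.18,20],[[0,0,0],0.36,20],[[0,0,0],0.4,20],[[0,0,0],0.4,20]]' >/dev/null; python3 look2.py b6
python3 - <<'E'
from h import *
print("lift exp",proj("scene",[.4775+.087*np.cos(.531),-.0172+.087*np.sin(.531),.163]))
cv2.imwrite("pics/b.png",np.hstack([cv2.imread("pics/b5.png"),cv2.imread("pics/b6.png")]))
E
```

```text
tcp [ 0.4263 -0.3274  0.0733] -0.16315059116438296 exp tip [303.6585 236.458 ] mid [271.7837 244.5647]
origin 274 206
blade [302.  234.5] 0.67
blade [218.9 192.1] 0.52
blade [221.1 194.1] 0.7
blade [299.9 236.2] 0.57
blade [219.6 192. ] 0.65
blade [302.4 233.6] 0.63
blade [331.2 315.5] 0.33
tcp [ 0.4263 -0.3274  0.0733] -0.5638953499256115 exp tip [307.3279 243.9732] mid [271.7931 244.5448]
origin 277 214
blade [305.3 246.2] 0.71
blade [219.9 191.4] 0.64
blade [304.4 243.5] 0.62
blade [221.  190.2] 0.61
blade [303.7 245. ] 0.52
blade [220.5 190.4] 0.52
lift exp [246.13427361 159.63324141]
```

View pics/b.png

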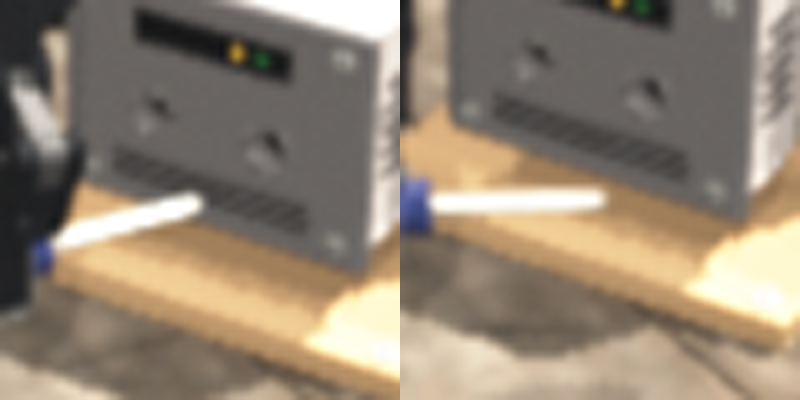

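The tip shows at (304.3,236.5) and (307.8,243.9), within 0.6 px of the expected positions for the straight 87 mm / 14 mm grip. The holes are at (297.3,222.6) and (314.0,228.2), as the fit predicts. I roll back and approach the left hole.

```bash
python3 -m creep '[[[0,0,2],-0.18,20],[[0,0,2],-0.36,20],[[0,0,2],-0.54,20],[[0,0,2],-0.72,20],[[0,0,2],-0.9,20],[[0,0,2],-1.0,20],[[0,0,2],-1.0,20]]'
cat > st.py <<'E'
from fit import *
s=sense();p=s["tool_pos"];y=toolyaw();v=np.array([.551,-.2974,.4346])
R=np.array([[np.cos(v[2]),np.sin(v[2])],[-np.sin(v[2]),np.cos(v[2])]])
t=p[:2]+.087*np.array([np.cos(y),np.sin(y)])
print("tip in receiver mm",np.round(1e3*R@(t-v[:2]),1),"z",round(1e3*p[2]+14,1),"yaw",round(y,4),"F recv",np.round(R@s["wrist_force"][:2],1),round(s["wrist_force"][2],1),"M",np.round(s["moment"],2),"w",round(s["gripper_width"],4),round(s["clock"],2))
E
python3 st.py
python3 -m creep '[[[10,0,0],0,20],[[20,0,0],0,20],[[28,0,0],0,20],[[30,0,0],0,20],[[30,0,0],0,20]]' >/dev/null;python3 st.py
```

```text
clock: 15.38
tool_pos: [0.4263, -0.3274, 0.0713]
eef_rot: [-0.0, 0.977, 0.215, -0.0]
wrist_force: [0.9, 0.2, -0.5]
gripper_width: 0.0267
gripper_force: 79.4
tip in receiver mm [-38.7  25.2] z 85.3 yaw 0.434 F recv [ 0.9 -0.1] -0.5 M [-0.02 -0.01 -0.  ] w 0.0267 15.38
tip in receiver mm [-8.5 25.4] z 85.2 yaw 0.4352 F recv [ 0.2 -0.2] -1.3 M [0.   0.01 0.03] w 0.0264 16.0
```

Lateral 25.4 (the hole is at 26) and height 85.2 (85) are good. I creep in with force checks.

```bash
python3 -m creep '[[[2,0,0],0,20],[[4,0,0],0,20],[[6,0,0],0,20],[[8,0,0],0,20],[[9,0,0],0,20]]' >/dev/null;python3 st.py
python3 -m creep '[[[1,0,0],0,20],[[2,0,0],0,20],[[2,0,0],0,20]]' >/dev/null;python3 st.py
```

```text
tip in receiver mm [ 0.4 25.3] z 85.3 yaw 0.4349 F recv [-0.7 -0.4] -1.4 M [ 0.01 -0.03  0.01] w 0.0267 16.62
tip in receiver mm [ 2.3 25.3] z 85.3 yaw 0.4349 F recv [-0.  -0.3] -1.2 M [0.01 0.01 0.04] w 0.0265 17.0
```

```bash
for i in 1 2 3 4; do python3 -m creep '[[[1,0,0],0,20],[[2,0,0],0,20],[[2,0,0],0,20]]' >/dev/null;python3 st.py; done
```

```text
tip in receiver mm [ 4.4 25.3] z 85.3 yaw 0.4349 F recv [-0.   1.3] -0.9 M [-0.06  0.06 -0.06] w 0.027 17.38
tip in receiver mm [ 6.4 25.3] z 85.3 yaw 0.4349 F recv [-0.   0.1] -1.1 M [ 0.01 -0.02  0.02] w 0.0264 17.75
tip in receiver mm [ 8.3 25.3] z 85.3 yaw 0.4349 F recv [-0.3  0.6] -1.0 M [-0.01 -0.01 -0.  ] w 0.0265 18.12
tip in receiver mm [10.4 25.3] z 85.3 yaw 0.4348 F recv [0.4 0.4] -1.6 M [-0.02 -0.02  0.05] w 0.0265 18.5
```

It is in the hole with no side force. Now I feel for the cap in 1 mm steps.

```bash
for i in 1 2 3 4 5 6; do python3 -m creep '[[[0.5,0,0],0,20],[[1,0,0],0,20],[[1,0,0],0,20]]' >/dev/null;python3 st.py; done
```

```text
tip in receiver mm [11.3 25.3] z 85.3 yaw 0.4348 F recv [-0.1 -0.5] -1.5 M [ 0.02 -0.02 -0.05] w 0.0266 18.88
tip in receiver mm [12.3 25.3] z 85.3 yaw 0.4349 F recv [ 0.1 -0.3] -1.3 M [-0.03  0.02  0.01] w 0.0268 19.25
tip in receiver mm [13.3 25.3] z 85.3 yaw 0.4348 F recv [-0.4  1. ] -0.6 M [-0.05 -0.02  0.02] w 0.0265 19.62
tip in receiver mm [14.3 25.3] z 85.3 yaw 0.4348 F recv [-0.4  0.3] -1.3 M [ 0.02  0.01 -0.01] w 0.0262 20.0
tip in receiver mm [15.3 25.3] z 85.3 yaw 0.4348 F recv [-0.6 -0.1] -1.2 M [-0.05 -0.06  0.01] w 0.0266 20.38
tip in receiver mm [16.3 25.3] z 85.3 yaw 0.4348 F recv [-0.1  0.3] -1.4 M [-0.01 -0.03 -0.03] w 0.0266 20.75
```

```bash
for i in 1 2 3 4; do python3 -m creep '[[[0.5,0,0],0,20],[[1,0,0],0,20],[[1,0,0],0,20]]' >/dev/null;python3 st.py; done
```

```text
tip in receiver mm [17.2 25.3] z 85.3 yaw 0.4348 F recv [0.2 0. ] -1.7 M [-0.   -0.04 -0.06] w 0.0263 21.12
tip in receiver mm [18.  25.4] z 85.2 yaw 0.4348 F recv [-2.4 -0.5] -1.3 M [-0.2   0.28 -0.03] w 0.0261 21.5
tip in receiver mm [19.1 25.4] z 85.2 yaw 0.4349 F recv [-3.6 -0.5] -1.1 M [-0.15  0.47  0.06] w 0.0264 21.88
tip in receiver mm [20.1 25.4] z 85.2 yaw 0.4349 F recv [-3.3 -0.2] -0.5 M [-0.22  0.59  0.12] w 0.0266 22.25
```

About 0.8 N per mm is the spring of the real button. I carry on to its stop.

```bash
for i in 1 2 3; do python3 -m creep '[[[0.5,0,0],0,20],[[1,0,0],0,20],[[1,0,0],0,20]]' >/dev/null;python3 st.py; done
```

```text
tip in receiver mm [21.2 25.4] z 85.2 yaw 0.4349 F recv [-4.6  1.1] -1.0 M [-0.16  0.69  0.13] w 0.0264 22.62
tip in receiver mm [22.1 25.5] z 85.2 yaw 0.4349 F recv [-5.   2.1] -1.2 M [-0.22  0.9   0.09] w 0.0269 23.0
tip in receiver mm [22.5 25.5] z 85.0 yaw 0.4349 F recv [-7.1  1.5] -1.3 M [-0.28  1.06  0.08] w 0.0262 23.38
```

```bash
for i in 1 2; do python3 -m creep '[[[0.5,0,0],0,20],[[0.5,0,0],0,20],[[0.5,0,0],0,20]]' >/dev/null;python3 st.py; done
```

```text
tip in receiver mm [22.6 25.5] z 84.9 yaw 0.4349 F recv [-8.7  1.1] -0.3 M [-0.39  1.32  0.21] w 0.0265 23.75
tip in receiver mm [22.7 25.6] z 84.8 yaw 0.4348 F recv [-10.1   1. ] -0.6 M [-0.52  1.45  0.13] w 0.0264 24.12
```

The advance has stopped while the force has climbed past 5.6 N to 10 N, so the button is at its stop. I check that it holds steady.

```bash
python3 -m creep '[[[0,0,0],0,20],[[0,0,0],0,20],[[0,0,0],0,20],[[0,0,0],0,20],[[0,0,0],0,20],[[0,0,0],0,20]]';python3 st.py && python3 -c "
from station import *
print(close_job())"
```

```text
clock: 24.88
tool_pos: [0.4819, -0.3013, 0.0709]
eef_rot: [-0.0, 0.976, 0.216, -0.002]
wrist_force: [-10.1, -3.9, -0.0]
gripper_width: 0.0263
gripper_force: 79.5
tip in receiver mm [22.7 25.6] z 84.9 yaw 0.4349 F recv [-10.8   0.8] -0.0 M [-0.54  1.48  0.06] w 0.0263 24.88
the job is handed in; nothing more can be done
None
```

The reset button is behind the left hole; I handed the job in at about 25 s with the blue screwdriver, still gripped, holding it at its stop with about 10 N (the hand-in returned no verdict).

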